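Load a test tile into the bench dryer with its fan isolated

ROBOT

A 7-joint arm with a two-finger parallel gripper is mounted at the origin on the work surface. World frame = base frame: x ahead of the robot, y to its left, z up, the work surface at z = 0. Lengths are in m, angles in rad, forces in N, time in s.
With the tool pointing down it reaches from about 0.425 to 0.825 m from the base axis. Payload 3.6 kg.
Tool frame: the origin (TCP) lies between the finger pads; the fingertips stand 11 mm ahead of it and the grasp point (between the pads) lies 8 mm behind it; z points along the fingers, y is the direction in which the jaws open and shut (so a half turn about z gives the same grasp; the last joint's range is limited). The gripper opens to 85 mm and grips with 20 to 120 N. Pads are 22 mm wide; open, the fingers measure 114 mm over their backs; the gripper's body (76 mm by 85 mm) begins 54 mm behind the grasp point. The pads swing forward as they close: fully open they stand 13 mm farther back than shut.
Start: joints at [1.115, 0.615, -0.013, 1.423, 0.008, 1.103, -0.04], TCP at [0.27, -0.591, 0.242] pointing down, gripper open.
Joint ranges: [-3.12, 3.12], [-0.3, 2.06], [-1.34, 1.32], [0.26, 2.42], [-1.36, 4.5], [0.01, 1.98], [-2.84, 2.84]. Speed limits (rad/s): [2.79, 2.79, 3.14, 3.14, 3.14, 3.14, 3.14].

INTERFACE

Orientations are given as [roll, pitch, yaw] about the fixed x, y, z axes, in that order (R = Rz(yaw) Ry(pitch) Rx(roll)).
In Python, from station import manip, viewer, order gives the robot as it stands.
- The arm moves only by the tool arm_command, never from a script. Its argument "targets" is a list of rows, each an object of numbers: "rx", "ry", "rz": the turn, a rotation vector about the world's x, y, z in degrees; "dx", "dy", "dz": the shift along the world's x, y, z in mm; "claw": the finger opening in mm, from 0 to 85.4. In form: [{"rx": .., "ry": .., "rz": .., "dx": .., "dy": .., "dz": .., "claw": ..}, ...]. A call has 1 to 10 rows; each row shifts and turns the pose as measured when the row begins; what a row does not reach is not made up. A row lasts 1/8 s, in which the tool goes at most 62.5 mm and 10.7 degrees, less where a joint would pass 70% of its speed; a pose out of reach is approached as far as the arm can. A call with a gripper value outside its range is refused whole. The fingers move at their own pace and stop on an object; "grip_force" is the grip in N (left out, the last holds). Time passes only in rows, so rows that do not move let the fingers close. It gives the time, the measured TCP pose, the force and the opening at its end, in the units of the state.
- manip.state(): the state, without advancing time (a new reading comes with each control period).
- viewer.grab_frame(name): name is "side" or "top" or "wrist"; returns (picture, depth): 400x640x3 uint8, blue, green, red; 400x640 float32, m along the optical axis (not along the pixel's ray), 0 where there is no reading.
- viewer.calibration(name): a dict with "fx", "fy", "cx", "cy" (pixels), "extrinsics" (4x4, takes a point from camera to world coordinates); the wrist camera has in their place "T_tool_cam" (4x4, takes a point from camera to tool coordinates, whose origin is the TCP and whose axes are the flange's). Camera axes: x right, y down, z forward; pixel columns grow to the right and rows downward; lengths in m; the calibration is good to about 2 mm. The wrist camera is an equidistant fisheye: a pixel r from the principal point sees the ray r / f radians off the axis. A picture is of the moment at which its call begins: read the wrist's pose just before it. calibration takes no time and is no camera call.
- order.sign_off(): hands the job in, once; it reports no verdict.
The state is a dict: "t": time; "joint_pos": joint angles; "qvel": joint speeds; "joint_efforts": joint torques, N m; "tcp_pos": TCP position; "tool_rot": TCP orientation; "wrist_force": force on the tool from outside, world axes, zero at the start; "ft_torque": the same for the moment, N m; "width": finger opening in m.
Only numpy, scipy, OpenCV 4.12 (cv2) and the standard library are available. Lean on these libraries where they do the work, as an engineer would, in place of code of your own. Each camera call takes 0.05 s, during which the arm holds its last target.

TASK

The bench dryer's fan is on: throw the red handle on the yellow isolator box over to off, then lay the blue-glazed test tile, glaze up, flat on the dryer's sloping rest, centred and square with its lower edge down at the lip, setting it down rather than dropping it. Once you have let go of the tile, throw the red handle back to on. Leave the black-handled isolator and the other things on the table alone.

Things in the scene. Friction and masses are not known exactly. Their poses are not given: they have to be found in the camera images.
- fan_switch (a joint): Red-handled toggle: 0 = off, 1.4 = on, hard stops at both (starts on, near 1.4), upright at 0.7. The heavy handle falls to its stop and stays there once 0.25 rad past upright; about 3 N at the grip moves it. Hinge: the box's +y axis through (0, 0, 60 mm) of fan_isolator. The grip, on an 85 mm radius, leans 0.7 rad to the box's -x (the robot's side) when off, to +x when on
- fan_isolator: Yellow isolator box fixed to the table, 110 x 80 x 50 mm (x, y, z), origin at the centre of its underside, turned up to 0.4 rad. A green patch on the +x end of its top marks on, a white patch on the -x end marks off. Two dark hinge cheeks stand 70 mm high. A 12 x 18 mm steel stem rises from the hinge to the red grip
- fan_switch_grip (a point): Centre of the red grip: a round bar 16 mm thick and 56 mm long, parallel to the box's y, 85 mm from the hinge axis (125 mm above the table at either end of the swing, 145 mm upright)
- wheel_switch (a joint): Black-handled toggle on the grey isolator box, the same in shape, size and joint values; starts off (near 0); leave it alone. The two boxes stand about 200 mm apart and may change places
- wheel_isolator: Grey isolator box with the black handle; origin and axes as on the yellow one
- tile: Loose square terracotta test tile, 60 x 60 x 12 mm, 60 to 120 g, with a blue glazed square on its upper face; origin at the centre of its underside, z out of the glazed face. It starts flat on the pad, its underside 20 mm above the table
- pad: White plaster pad fixed under the tile, 46 x 46 x 20 mm, origin at the centre of its underside; the tile overhangs it by 7 mm all round (the pad is aligned with the tile to 0.2 rad)
- rest: Sloping rest: two aluminium rails (34 mm over both) with a lip across the low end. Origin on the rails' surface, 75 mm above the table, where the centre of the tile's underside belongs. x up the slope (0.4 rad above level, rising away from the robot), y level, z out of the surface. Rails run from x = -30 mm (inner face of the lip, 34 mm wide, 8 mm proud) to 34 mm. Friction holds a tile where laid
- dryer: Fixed dryer that carries the rest: grey base plate 12 mm thick, from x = -65 to 65 mm and y = -45 to 225 mm, with a blue fan drum (150 mm across, from y = 140 mm on, up to 210 mm high) facing the rest from +y. Origin at the underside straight below the rest's origin, z up; turned up to 0.35 rad
- jar_blue: Bystander: blue glaze jar, 60 mm across, 95 mm high, origin under its centre
- jar_purple: Bystander: purple glaze jar with white cap, 60 mm across, 90 mm high, origin under its centre
- jar_green: Bystander: green glaze jar with white cap, 56 mm across, 80 mm high, origin under its centre
- stamp_round: Bystander: white round stamp, 52 mm across, 16 mm high, origin under its centre
- stamp_oblong: Bystander: tan oblong stamp, 60 x 36 x 16 mm, origin under its centre
- rib_knife: Bystander: modelling spatula lying flat on the table, about 200 mm long, lower than 30 mm
Things that resemble listed ones, but are neither listed nor needed, are in the scene too. Leave any green or turquoise look-alike of the tile alone.

How it is judged:
By the outcome, as a careful person would: the job done as asked, in the order asked, and still so for the second after the job is handed in, with the robot touching nothing.
It also fails if it takes over 58 s, if anything falls off the work surface, if the arm or the gripper's body presses on something with over 40 N, if the wrist force passes 120 N, or if a joint passes its speed limit or range.

## Working session

There is one attempt and no reset: what is moved stays moved. The work goes in short steps, Python scripts to look and compute and a tool call to move; the robot and the scene stay as the last step left them, time stands still between calls to the robot, and variables do not carry over. Pictures are saved under pics/ and viewed, and the job is handed in when it is done.

Besides the shell and the picture viewer there is one more tool, called in YAML: its name, and indented under it one key for each argument. arm_command: Moves the arm, as the interface text tells. Its arguments: {"type":"object","properties":{"targets":{"type":"array","items":{"type":"object","properties":{"rx":{"type":"number"},"ry":{"type":"number"},"rz":{"type":"number"},"dx":{"type":"number"},"dy":{"type":"number"},"dz":{"type":"number"},"claw":{"type":"number"}}}},"grip_force":{"type":"number"}},"required":["targets"]}

```bash
ls; mkdir -p pics; cat > h.py <<'E'
import sys; sys.path.insert(0,'.')
import numpy as np, cv2
from station import manip, viewer, order
from scipy.spatial.transform import Rotation as R
def grab(n,tag):
    p,d=viewer.grab_frame(n); cv2.imwrite(f'pics/{tag}.png',p); np.save(f'pics/{tag}.npy',d); return p,d
def cloud(n,d):
    c=viewer.calibration(n); v,u=np.mgrid[0:d.shape[0],0:d.shape[1]]
    P=np.stack([(u-c['cx'])/c['fx']*d,(v-c['cy'])/c['fy']*d,d],-1); E=np.array(c['extrinsics'])
    W=P@E[:3,:3].T+E[:3,3]; W[d==0]=np.nan; return W
E
python3 - <<'E'
from h import *
print(manip.state())
for n in('side','top'):
    grab(n,n+'0'); c=viewer.calibration(n); print(n,c)
E
```

```text
pics
{'t': 0.0, 'joint_pos': array([ 1.1154855 ,  0.61593704, -0.01262941,  1.42493421,  0.0080812 ,
        1.10337866, -0.04039454]), 'qvel': array([ 0.00018872, -0.00195926,  0.00012439, -0.00025483, -0.00066497,
       -0.00063453,  0.0007575 ]), 'joint_efforts': array([-8.90253818e-05, -4.69214988e+01,  2.59095607e-01, -1.71032506e+01,
        9.91832698e-03,  9.57229582e-03, -1.86109368e-06]), 'tcp_pos': array([ 0.26997213, -0.59046158,  0.24111479]), 'tool_rot': array([-3.13898497e+00,  1.39827163e-05,  4.28885243e-01]), 'wrist_force': array([1.00656096, 0.62842006, 0.19432407]), 'ft_torque': array([ 0.02331578,  0.03245239, -0.03785768]), 'width': 0.08544829358642932}
side {'fx': 511.07768327584876, 'fy': 511.07768327584876, 'cx': 321.9430715814832, 'cy': 198.07542616086522, 'extrinsics': array([[-9.18730366e-01, -2.26778890e-01,  3.23273645e-01,
         1.09568315e-01],
       [-3.94885421e-01,  5.27334577e-01, -7.52318914e-01,
         9.36547834e-01],
       [ 1.36677398e-04, -8.18834281e-01, -5.74029966e-01,
         9.12485290e-01],
       [ 0.00000000e+00,  0.00000000e+00,  0.00000000e+00,
         1.00000000e+00]])}
top {'fx': 366.62551131448436, 'fy': 366.62551131448436, 'cx': 312.1493372982419, 'cy': 192.0010748763841, 'extrinsics': array([[-0.02655497, -0.99659533,  0.07805502,  0.49763188],
       [-0.99963736,  0.02612447, -0.00653144, -0.08722099],
       [ 0.00447006, -0.07820016, -0.99692766,  1.05301857],
       [ 0.        ,  0.        ,  0.        ,  1.        ]])}
```

View pics/top0.png

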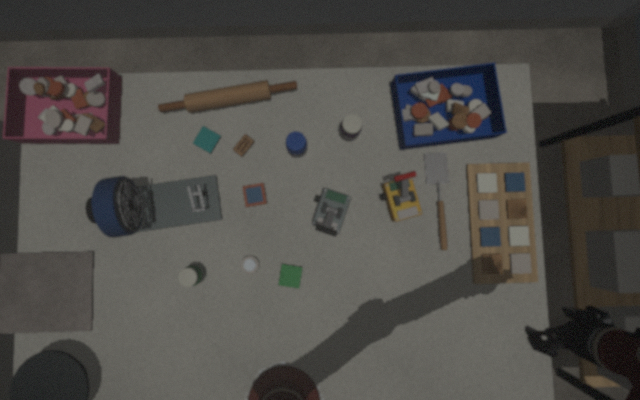

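View pics/side0.png

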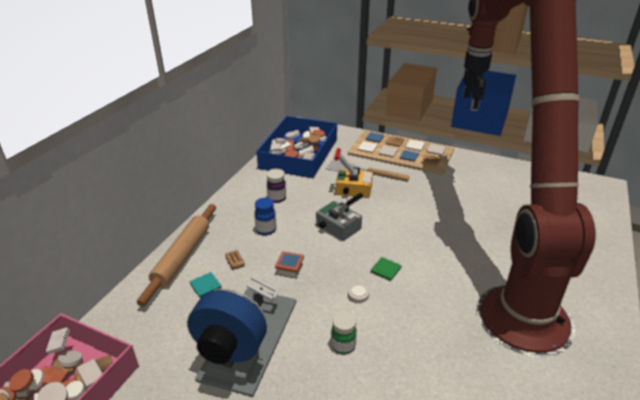

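The top view shows the tile at px (255,195), the rest at (198,197), the yellow box with red grip at (402,195), the grey box at (331,211) and the green and turquoise look-alikes at (290,275) and (207,139). Next I'll measure these.

```bash
python3 - <<'E'
from h import *
p=cv2.imread('pics/top0.png');d=np.load('pics/top0.npy');W=cloud('top',d)
np.set_printoptions(precision=4,suppress=True)
hsv=cv2.cvtColor(p,cv2.COLOR_BGR2HSV)
def rep(name,m,zr):
    m=m&(W[...,2]>zr[0])&(W[...,2]<zr[1])
    n,l,s,c=cv2.connectedComponentsWithStats(m.astype(np.uint8))
    for i in range(1,n):
        if s[i,4]>=15:
            q=W[l==i]; r=cv2.minAreaRect((q[:,:2]*1000).astype(np.float32))
            print(name,c[i],s[i,4],'med',np.median(q,0),'rect',r)
def box(u0,u1,v0,v1):
    m=np.zeros(d.shape,bool); m[v0:v1,u0:u1]=1; return m
rep('tile',box(235,275,175,215),(.02,.05))
rep('yellow',box(375,430,165,230)&(hsv[...,0]>18)&(hsv[...,0]<35)&(hsv[...,1]>120),(.03,.08))
rep('red',box(375,430,160,230)&((hsv[...,0]<8)|(hsv[...,0]>172))&(hsv[...,1]>130),(.08,.2))
rep('greybox',box(305,360,180,240),(.035,.06))
rep('blackgrip',box(305,360,180,240),(.09,.2))
rep('plate',box(130,230,165,245),(.006,.02))
rep('rest',box(175,220,175,220),(.05,.12))
rep('drum',box(80,160,165,245),(.1,.25))
ims=[]
for (u0,u1,v0,v1) in [(85,285,150,250),(300,500,150,250)]:
    ims.append(cv2.resize(cv2.convertScaleAbs(p[v0:v1,u0:u1],alpha=1.6),None,fx=4,fy=3 if 0 else 3,interpolation=cv2.INTER_CUBIC))
cv2.imwrite('pics/crop0.png',np.vstack(ims))
E
```

```text
tile [254.4828 195.1094] 466 med [0.5731 0.0676 0.0314] rect ((573.5108032226562, 67.66043853759766), (59.7969970703125, 60.193878173828125), 8.05087661743164)
yellow [411.4054 186.4865] 37 med [ 0.5829 -0.3668  0.0495] rect ((585.1025390625, -366.1866760253906), (29.09672737121582, 11.278067588806152), 8.954109191894531)
yellow [397.8758 201.9627] 322 med [ 0.5385 -0.3183  0.0491] rect ((553.7160034179688, -339.3349609375), (92.10981750488281, 77.17298126220703), 16.279666900634766)
red [403.925 176.35 ] 80 med [ 0.604  -0.3256  0.1315] rect ((603.5521240234375, -328.2643737792969), (11.234071731567383, 51.46345138549805), 12.917991638183594)
greybox [331.8758 208.2473] 829 med [ 0.5371 -0.1504  0.0495] rect ((524.5498657226562, -143.21145629882812), (85.5143814086914, 109.80040740966797), 70.07097625732422)
blackgrip [327.1023 227.6698] 215 med [ 0.4784 -0.1305  0.1281] rect ((485.5556640625, -130.74923706054688), (55.48073196411133, 43.828155517578125), 70.1232681274414)
plate [182.3303 203.0661] 2843 med [0.5568 0.2799 0.0108] rect ((557.1531982421875, 292.0107421875), (129.87911987304688, 243.44808959960938), 6.8974199295043945)
plate [197.2537 201.9552] 67 med [0.5594 0.2332 0.0103] rect ((560.6622314453125, 232.81712341308594), (32.58798599243164, 18.29375648498535), 15.012984275817871)
rest [196.7143 198.7429] 245 med [0.5669 0.2146 0.0719] rect ((564.8154296875, 216.32127380371094), (68.68956756591797, 34.26649475097656), 6.825528144836426)
drum [114.3079 207.0162] 2585 med [0.542  0.3723 0.1808] rect ((543.3840942382812, 403.92962646484375), (148.98989868164062, 102.23123168945312), 7.272446632385254)
```

View pics/crop0.png

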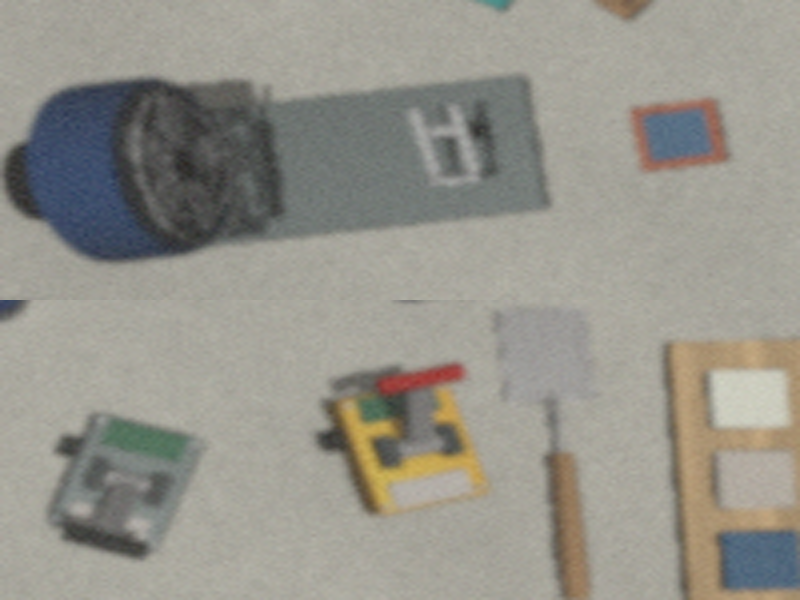

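```bash
python3 - <<'E'
from h import *
np.set_printoptions(precision=4,suppress=True)
d=np.load('pics/top0.npy');W=cloud('top',d);p=cv2.imread('pics/top0.png')
from scipy.optimize import minimize
def fit(u,v,zr,L,Wd,x0):
    m=np.zeros(d.shape,bool); m[v[0]:v[1],u[0]:u[1]]=1
    a=W[m]; a=a[np.isfinite(a[:,2])]; inn=(a[:,2]>zr[0])&(a[:,2]<zr[1]); q=a[inn,:2]
    r=cv2.minAreaRect((q*1000).astype(np.float32)); print('n',len(q),r)
fit((370,435),(165,235),(.043,.056),.11,.08,0)
hsv=cv2.cvtColor(p,cv2.COLOR_BGR2HSV)
m=np.zeros(d.shape,bool);m[165:235,380:425]=1
m&=(W[...,2]>.043)&(W[...,2]<.056)
n,l,s,c=cv2.connectedComponentsWithStats(m.astype(np.uint8))
for i in range(1,n):
    if s[i,4]>60: print(c[i],s[i,4],cv2.minAreaRect((W[l==i][:,:2]*1000).astype(np.float32)))
# red bar
r=((hsv[...,0]<8)|(hsv[...,0]>172))&(hsv[...,1]>130)&(W[...,2]>.11)&(W[...,2]<.15); r[:,:370]=0;r[:,440:]=0
q=W[r][:,:2];mu=q.mean(0);w,V=np.linalg.eigh(np.cov((q-mu).T));print(mu,V[:,1],np.degrees(np.arctan2(*V[::-1,1])),np.sqrt(w))
# rest plane fit
m=np.zeros(d.shape,bool);m[175:220,175:222]=1;m&=(W[...,2]>.05)&(W[...,2]<.12)
q=W[m];A=np.c_[q[:,:2],np.ones(len(q))]
k=np.ones(len(q),bool)
for _ in range(5):
    co=np.linalg.lstsq(A[k],q[k,2],rcond=None)[0];e=q[:,2]-A@co;k=abs(e)<.004
print('plane',co,np.degrees(np.arctan2(co[1],co[0])),np.arctan(np.hypot(co[0],co[1])),k.sum(),len(q))
print(cv2.minAreaRect((q[k][:,:2]*1000).astype(np.float32)))
print(viewer.calibration('wrist'))
# obstacles heights
for n,(u0,u1,v0,v1) in dict(tray=(390,505,65,150),purple=(338,365,110,140),blue=(285,310,130,157)).items():
    a=W[v0:v1,u0:u1].reshape(-1,3);a=a[a[:,2]>.02];print(n,a.min(0),a.max(0))
E
```

```text
n 811 ((550.4525146484375, -343.55718994140625), (109.47038269042969, 80.7074203491211), 13.469720840454102)
[402.4439 201.7238] 811 ((550.4525146484375, -343.55718994140625), (109.47038269042969, 80.7074203491211), 13.469720840454102)
[ 0.6034 -0.3267] [-0.2354  0.9719] 103.61694029990926 [0.0029 0.0151]
plane [ 0.3677  0.0479 -0.1451] 7.419248055155478 0.3550689013148375 164 245
((567.2332763671875, 216.62600708007812), (63.815879821777344, 34.23601531982422), 6.825528144836426)
{'fx': 309.70691628693146, 'fy': 309.70691628693146, 'cx': 317.72392686423075, 'cy': 203.74584496995482, 'T_tool_cam': array([[ 0.0007, -0.9463, -0.3232,  0.0828],
       [ 1.    ,  0.001 , -0.0007, -0.0006],
       [ 0.001 , -0.3232,  0.9463, -0.1318],
       [ 0.    ,  0.    ,  0.    ,  1.    ]])}
tray [ 0.6944 -0.6297  0.02  ] [ 0.918  -0.3307  0.0751]
purple [ 0.7241 -0.2333  0.0205] [ 0.7801 -0.1753  0.0955]
blue [ 0.6791 -0.0832  0.023 ] [ 0.7342 -0.0256  0.0997]
```

arm_command:
  targets:
    - {"dz": 20, "rz": -8, "claw": 0}
    - {"dx": 49, "dy": 35}
    - {"dx": 49, "dy": 35}
    - {"dx": 49, "dy": 35}
    - {"dx": 49, "dy": 35}
    - {"dx": 49, "dy": 35}
    - {"dx": 49, "dy": 35}
    - {"dx": 49, "dy": 35}
    - {"dx": 20, "dy": 15}
  grip_force: 40

```text
schema error: expected keys rx, ry, rz, dx, dy, dz, claw
```

arm_command:
  targets:
    - {"rx": 0, "ry": 0, "rz": -5.5, "dx": 0, "dy": 0, "dz": 20, "claw": 0}
    - {"rx": 0, "ry": 0, "rz": -5.5, "dx": 49, "dy": 35, "dz": 0, "claw": 0}
    - {"rx": 0, "ry": 0, "rz": 0, "dx": 49, "dy": 35, "dz": 0, "claw": 0}
    - {"rx": 0, "ry": 0, "rz": 0, "dx": 49, "dy": 35, "dz": 0, "claw": 0}
    - {"rx": 0, "ry": 0, "rz": 0, "dx": 49, "dy": 35, "dz": 0, "claw": 0}
    - {"rx": 0, "ry": 0, "rz": 0, "dx": 49, "dy": 35, "dz": 0, "claw": 0}
    - {"rx": 0, "ry": 0, "rz": 0, "dx": 49, "dy": 35, "dz": 0, "claw": 0}
    - {"rx": 0, "ry": 0, "rz": 0, "dx": 49, "dy": 35, "dz": 0, "claw": 0}
    - {"rx": 0, "ry": 0, "rz": 0, "dx": 30, "dy": 20, "dz": 0, "claw": 0}
    - {"rx": 0, "ry": 0, "rz": 0, "dx": 0, "dy": 0, "dz": 0, "claw": 0}
  grip_force: 40

```text
t: 1.35
tcp_pos: [0.6476, -0.3126, 0.254]
tool_rot: [-3.128, 0.008, 0.225]
wrist_force: [-1.0, -0.3, -0.2]
width: 0.0001
```

arm_command:
  targets:
    - {"rx": 0, "ry": 0, "rz": 0, "dx": 2, "dy": -7, "dz": -40, "claw": 0}
    - {"rx": 0, "ry": 0, "rz": 0, "dx": 0, "dy": 0, "dz": -45, "claw": 0}
    - {"rx": 0, "ry": 0, "rz": 0, "dx": 0, "dy": 0, "dz": -40, "claw": 0}
    - {"rx": 0, "ry": 0, "rz": 0, "dx": 0, "dy": 0, "dz": -9, "claw": 0}
    - {"rx": 0, "ry": 0, "rz": 0, "dx": 0, "dy": 0, "dz": 0, "claw": 0}

```text
t: 1.98
tcp_pos: [0.6451, -0.3254, 0.1173]
tool_rot: [-3.133, 0.012, 0.219]
wrist_force: [-0.1, -0.1, 0.8]
width: -0.0001
```

```bash
python3 - <<'E'
from h import *
grab('top','top1');grab('side','side1')
a=cv2.imread('pics/top1.png')[150:250,320:480];b=cv2.imread('pics/side1.png')[100:220,270:462]
cv2.imwrite('pics/c1.png',np.hstack([cv2.resize(cv2.convertScaleAbs(a,alpha=1.5),(400,250)),cv2.resize(b,(400,250))]))
E
```

```text
(no output)
```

View pics/c1.png

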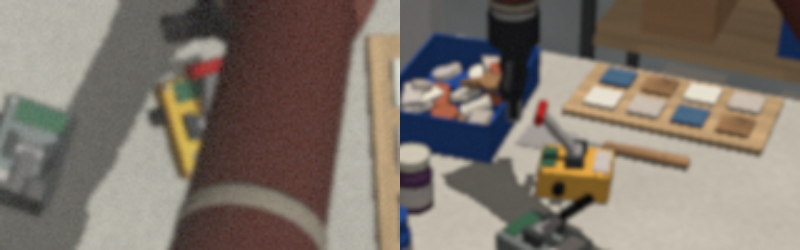

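arm_command:
  targets:
    - {"rx": 0, "ry": 0, "rz": 0, "dx": -18, "dy": -4, "dz": 2, "claw": 0}
    - {"rx": 0, "ry": 0, "rz": 0, "dx": -18, "dy": -4, "dz": 0, "claw": 0}
    - {"rx": 0, "ry": 0, "rz": 0, "dx": -18, "dy": -4, "dz": 0, "claw": 0}
    - {"rx": 0, "ry": 0, "rz": 0, "dx": -18, "dy": -4, "dz": 0, "claw": 0}
    - {"rx": 0, "ry": 0, "rz": 0, "dx": -18, "dy": -4, "dz": 0, "claw": 0}
    - {"rx": 0, "ry": 0, "rz": 0, "dx": -18, "dy": -4, "dz": 0, "claw": 0}
    - {"rx": 0, "ry": 0, "rz": 0, "dx": -12, "dy": -3, "dz": 0, "claw": 0}
    - {"rx": 0, "ry": 0, "rz": 0, "dx": 0, "dy": 0, "dz": 0, "claw": 0}

```text
t: 3.08
tcp_pos: [0.5513, -0.3528, 0.1495]
tool_rot: [3.115, -0.057, 0.229]
wrist_force: [0.7, 0.6, 0.7]
width: -0.0
```

```bash
python3 - <<'E'
from h import *
b=grab('side','side2')[0][100:220,270:462]
cv2.imwrite('pics/c2.png',cv2.resize(b,(600,375)))
E
```

```text
(no output)
```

View pics/c2.png

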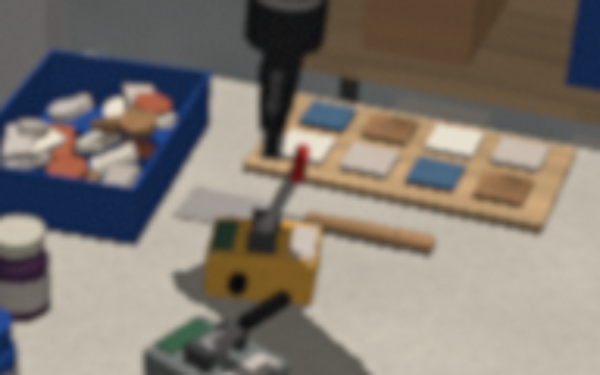

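```bash
cat >> h.py <<'E'
def redang(tag='tmp',org=(.5505,-.3436),yaw=.235):
    p,d=grab('side',tag);W=cloud('side',d);hsv=cv2.cvtColor(p,cv2.COLOR_BGR2HSV)
    m=((hsv[...,0]<8)|(hsv[...,0]>172))&(hsv[...,1]>130)&(W[...,2]>.08)&(W[...,2]<.18)&(np.hypot(W[...,0]-org[0],W[...,1]-org[1])<.12)
    q=W[m]; c=np.median(q,0); dx=(c[:2]-org)@[np.cos(yaw),np.sin(yaw)]
    print('red n',m.sum(),c,'boxx',dx,'joint',.7+np.arctan2(dx,c[2]-.06))
E
python3 - <<'E'
from h import *
redang('side3')
print(manip.state()['joint_pos'])
E
```

```text
red n 40 [ 0.51228365 -0.34327127  0.1429086 ] boxx -0.037089408380568435 joint 0.2793495404288636
[ 0.54486688  0.68962507 -0.00255227  1.5703895  -0.02726159  0.82226874
 -0.77972625]
```

arm_command:
  targets:
    - {"rx": 0, "ry": 0, "rz": 0, "dx": 0, "dy": 0, "dz": 0, "claw": 0}
    - {"rx": 0, "ry": 0, "rz": 0, "dx": 0, "dy": 0, "dz": 0, "claw": 0}

```text
t: 3.42
tcp_pos: [0.5538, -0.351, 0.1487]
tool_rot: [3.116, -0.058, 0.233]
wrist_force: [0.2, 0.2, -1.2]
width: -0.0002
```

```bash
python3 - <<'E'
from h import *
redang('side4')
b=grab('top','top4')[0][150:250,320:480]
cv2.imwrite('pics/c4.png',np.hstack([cv2.resize(b,(400,250)),cv2.resize(cv2.imread('pics/side4.png')[130:200,310:422],(400,250))]))
E
```

```text
red n 42 [ 0.49510611 -0.35107054  0.13082483] boxx -0.055610811425527006 joint 0.034356188053965786
```

View pics/c4.png

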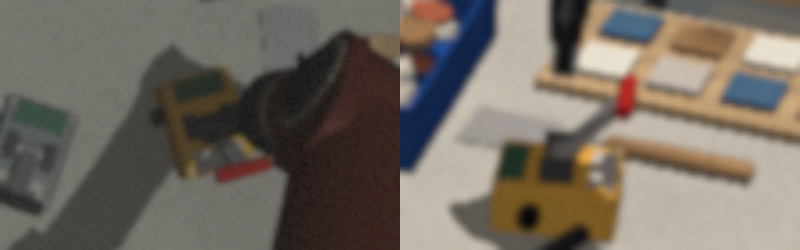

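arm_command:
  targets:
    - {"rx": 0, "ry": 0, "rz": 0, "dx": 0, "dy": 0, "dz": 55, "claw": 0}
    - {"rx": 0, "ry": 0, "rz": 0, "dx": 0, "dy": 30, "dz": 50, "claw": 0}
    - {"rx": 0, "ry": 0, "rz": 0, "dx": 2, "dy": 50, "dz": 20, "claw": 85}
    - {"rx": 0, "ry": 0, "rz": 0, "dx": 2, "dy": 55, "dz": 0, "claw": 85}
    - {"rx": 0, "ry": 0, "rz": 0, "dx": 2, "dy": 58, "dz": 0, "claw": 85}
    - {"rx": 0, "ry": 0, "rz": 0, "dx": 2, "dy": 58, "dz": 0, "claw": 85}
    - {"rx": 0, "ry": 0, "rz": 0, "dx": 2, "dy": 58, "dz": 0, "claw": 85}
    - {"rx": 0, "ry": 0, "rz": 0, "dx": 2, "dy": 58, "dz": 0, "claw": 85}
    - {"rx": 0, "ry": 0, "rz": 0, "dx": 2, "dy": 50, "dz": 0, "claw": 85}
    - {"rx": 0, "ry": 0, "rz": 0, "dx": 0, "dy": 0, "dz": 0, "claw": 85}

```text
t: 4.78
tcp_pos: [0.5654, 0.0804, 0.2764]
tool_rot: [3.118, -0.061, 0.233]
wrist_force: [0.7, -0.2, 0.7]
width: 0.0851
```

```bash
cat >> h.py <<'E'
def todo(pos,rpy):
    s=manip.state(); Rc=R.from_euler('xyz',s['tool_rot']);Rd=R.from_euler('xyz',rpy)
    print('d mm',(np.array(pos)-s['tcp_pos'])*1000,'rot deg',np.degrees((Rd*Rc.inv()).as_rotvec()))
def wrist(tag):
    s=manip.state(); p,d=viewer.grab_frame('wrist'); cv2.imwrite(f'pics/{tag}.png',p); np.save(f'pics/{tag}.npy',d)
    c=viewer.calibration('wrist'); v,u=np.mgrid[0:400,0:640].astype(float)
    x=(u-c['cx'])/c['fx'];y=(v-c['cy'])/c['fy'];r=np.hypot(x,y);k=np.tan(r)/np.maximum(r,1e-9)
    P=np.stack([x*k*d,y*k*d,d],-1);T=np.array(c['T_tool_cam']);P=P@T[:3,:3].T+T[:3,3]
    Rt=R.from_euler('xyz',s['tool_rot']).as_matrix(); W=P@Rt.T+s['tcp_pos']; W[(d==0)|(r>1.4)]=np.nan
    return p,W
E
python3 - <<'E'
from h import *
np.set_printoptions(precision=4,suppress=True)
p,W=wrist('w1'); np.save('pics/w1W.npy',W); print(manip.state()['tcp_pos'],manip.state()['tool_rot']); redang('side5')
todo([.5735,.0677,.15],[np.pi,0,.14])
E
```

```text
[0.5656 0.077  0.2764] [ 3.1157 -0.0601  0.2284]
red n 41 [ 0.4958 -0.3533  0.1307] boxx -0.05545573762953332 joint 0.035171159685160935
d mm [   7.6911   -6.4472 -126.421 ] rot deg [ 0.932   3.6571 -4.7781]
```

View pics/w1.png

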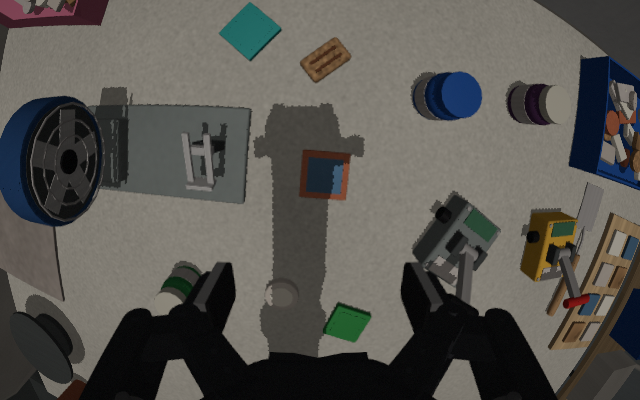

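The wrist view shows the tile at (325,175) with its blue glaze up, the rest at (200,160) with its lip at (199,188), and the drum at the left. The red handle is on the off side. Next I'll refine the tile and rest poses.

```bash
python3 - <<'E'
from h import *
np.set_printoptions(precision=4,suppress=True)
W=np.load('pics/w1W.npy');p=cv2.imread('pics/w1.png')
print('table z',np.nanmedian(W[90:140,350:400,2]))
def rect(u0,u1,v0,v1,z0,z1):
    m=np.zeros(W.shape[:2],bool);m[v0:v1,u0:u1]=1;m&=(W[...,2]>z0)&(W[...,2]<z1)
    q=W[m];print(m.sum(),np.median(q,0),cv2.minAreaRect((q[:,:2]*1000).astype(np.float32)));return q
print('tile');rect(285,365,135,215,.02,.05)
print('plate');rect(100,260,95,215,.006,.018)
print('rest');q=rect(170,235,120,205,.055,.12)
A=np.c_[q[:,:2],np.ones(len(q))];k=np.ones(len(q),bool)
for _ in range(8):
    co=np.linalg.lstsq(A[k],q[k,2],rcond=None)[0];e=q[:,2]-A@co;k=abs(e)<.003
print('plane',co,np.degrees(np.arctan2(co[1],co[0])),np.arctan(np.hypot(co[0],co[1])),k.sum(),len(q))
print(cv2.minAreaRect((q[k][:,:2]*1000).astype(np.float32)),q[k].min(0),q[k].max(0))
yaw=np.radians(7);ex=np.array([np.cos(yaw),np.sin(yaw)]);ey=np.array([-ex[1],ex[0]])
a=q[:,:2]@ex;b=q[:,:2]@ey
print('extent x',a.min(),a.max(),'y',b.min(),b.max())
for lo in np.arange(a.min(),a.max(),.006):
    s=(a>=lo)&(a<lo+.006)
    if s.sum(): print(round(lo*1000,1),s.sum(),b[s].min(),b[s].max(),np.median(q[s,2]),q[s,2].max())
E
```

```text
table z 9.387366030125244e-05
tile
2265 [0.5763 0.0697 0.0323] ((574.3699340820312, 69.02247619628906), (61.345462799072266, 60.6422233581543), 8.841071128845215)
plate
10356 [0.5667 0.2721 0.0123] ((557.9677734375, 292.84600830078125), (131.2888946533203, 241.42384338378906), 6.875241279602051)
rest
1234 [0.5699 0.2164 0.0725] ((565.859375, 218.07237243652344), (68.85716247558594, 35.29297637939453), 7.034544944763184)
plane [ 0.3917  0.0477 -0.1575] 6.945125607554938 0.37584657892394635 750 1234
((567.3505859375, 218.18148803710938), (66.12918090820312, 34.96571350097656), 6.526729106903076) [0.5361 0.1973 0.0607] [0.6018 0.2387 0.0893]
extent x 0.5537933743649489 0.6226554587866109 y 0.12982214187035077 0.16511722404661597
553.8 140 0.12982214187035077 0.16464371188705576 0.06956232823725689 0.07189057120849524
559.8 165 0.1301678875772474 0.16511722404661597 0.06428294655040881 0.07039347425440201
565.8 72 0.13019001122838744 0.1642997656801544 0.06621355928399496 0.06911011549106147
571.8 67 0.1300327903922564 0.16373043926104752 0.06878807602259154 0.07161453461531456
577.8 71 0.13025757579178893 0.16320457857005344 0.0713801457075248 0.07451875620975174
583.8 71 0.13032358496687718 0.16385726171931614 0.07401300267760644 0.07641256818311029
589.8 75 0.13036716713192528 0.16404723498106719 0.0764051205000548 0.07923792147188283
595.8 147 0.13065816975824915 0.16452427784705315 0.07514668634127392 0.08141026753489655
601.8 189 0.12985572708195867 0.16324027840238517 0.07600227092955442 0.08382546317930004
607.8 113 0.13000431368159476 0.16389992669677614 0.08314466873112372 0.08679687696241295
613.8 83 0.12985572515599783 0.164065888368867 0.0868710848036329 0.08930526447204817
619.8 41 0.13025657197012583 0.16432521976136327 0.08700723780556424 0.08934658117480793
```

arm_command:
  targets:
    - {"rx": 0.9, "ry": 3.7, "rz": -4.4, "dx": 8, "dy": -8.5, "dz": -40, "claw": 85}
    - {"rx": 0, "ry": 0, "rz": 0, "dx": 0, "dy": 0, "dz": -45, "claw": 85}
    - {"rx": 0, "ry": 0, "rz": 0, "dx": 0, "dy": 0, "dz": -45, "claw": 85}
    - {"rx": 0, "ry": 0, "rz": 0, "dx": 0, "dy": 0, "dz": -40, "claw": 85}
    - {"rx": 0, "ry": 0, "rz": 0, "dx": 0, "dy": 0, "dz": 0, "claw": 85}

```text
t: 5.5
tcp_pos: [0.5762, 0.0524, 0.1038]
tool_rot: [3.134, -0.003, 0.127]
wrist_force: [-0.1, -0.2, 0.0]
width: 0.0849
```

```bash
python3 - <<'E'
from h import *
np.set_printoptions(precision=4,suppress=True)
p,W=wrist('w2'); print(manip.state()['tcp_pos'],manip.state()['tool_rot'])
todo([.574,.0684,.016],[np.pi,0,.147])
m=np.zeros(W.shape[:2],bool);m[20:330,180:470]=1;hsv=cv2.cvtColor(p,cv2.COLOR_BGR2HSV)
m&=(W[...,2]>.027)&(W[...,2]<.037)
n,l,s,c=cv2.connectedComponentsWithStats(m.astype(np.uint8))
for i in range(1,n):
    if s[i,4]>500: print(c[i],s[i],cv2.minAreaRect((W[l==i][:,:2]*1000).astype(np.float32)))
E
```

```text
[0.578  0.0524 0.1058] [ 3.1338 -0.0075  0.1264]
d mm [ -3.986   16.009  -89.8477] rot deg [0.382  0.4848 1.1814]
[294.7107 217.0499] [ 250  177   87   82 6534] ((574.6944580078125, 69.10134887695312), (60.585357666015625, 59.725990295410156), 8.349494934082031)
```

View pics/w2.png

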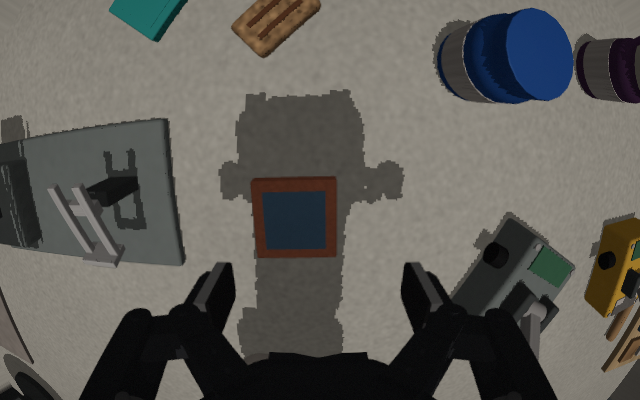

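The tile sits at (294,217) in the wrist view, world (574.6,69.0) at 8.35°. I'll correct the pose and then descend.

arm_command:
  targets:
    - {"rx": 0.4, "ry": 0.5, "rz": 1.1, "dx": -3, "dy": 16.5, "dz": -25, "claw": 85}
    - {"rx": 0, "ry": 0, "rz": 0, "dx": 0, "dy": 0, "dz": -20, "claw": 85}
    - {"rx": 0, "ry": 0, "rz": 0, "dx": 0, "dy": 0, "dz": 0, "claw": 85}

```text
t: 5.92
tcp_pos: [0.5811, 0.0664, 0.0673]
tool_rot: [3.14, -0.014, 0.141]
wrist_force: [-0.0, -0.1, -0.7]
width: 0.0854
```

```bash
python3 - <<'E'
from h import *
np.set_printoptions(precision=4,suppress=True)
for _ in range(2):
    todo([.5745,.0689,.016],[np.pi,0,.146]); viewer.grab_frame('top')
todo([.5745,.0689,.016],[np.pi,0,.146])
E
```

```text
d mm [ -6.6346   2.5488 -51.2531] rot deg [-0.0264  0.8113  0.2922]
d mm [ -7.52     2.1329 -52.2464] rot deg [-0.0641  0.952   0.2816]
d mm [ -7.6107   1.9575 -52.4173] rot deg [-0.0771  0.9793  0.2727]
```

arm_command:
  targets:
    - {"rx": 0, "ry": 0.9, "rz": 0.2, "dx": -7, "dy": 2, "dz": -15, "claw": 85}
    - {"rx": 0, "ry": 0, "rz": 0, "dx": 0, "dy": 0, "dz": -15, "claw": 85}
    - {"rx": 0, "ry": 0, "rz": 0, "dx": 0, "dy": 0, "dz": -10, "claw": 85}
    - {"rx": 0, "ry": 0, "rz": 0, "dx": 0, "dy": 0, "dz": 0, "claw": 85}

```text
t: 6.52
tcp_pos: [0.5758, 0.0688, 0.028]
tool_rot: [-3.14, -0.004, 0.144]
wrist_force: [-0.2, 0.5, 0.3]
width: 0.0851
```

```bash
python3 - <<'E'
from h import *
np.set_printoptions(precision=4,suppress=True)
viewer.grab_frame('top'); wrist('w3')
todo([.5745,.0689,.016],[np.pi,0,.146])
E
```

```text
d mm [ -2.0426   0.029  -12.8923] rot deg [-0.1086  0.3296  0.0984]
```

View pics/w3.png

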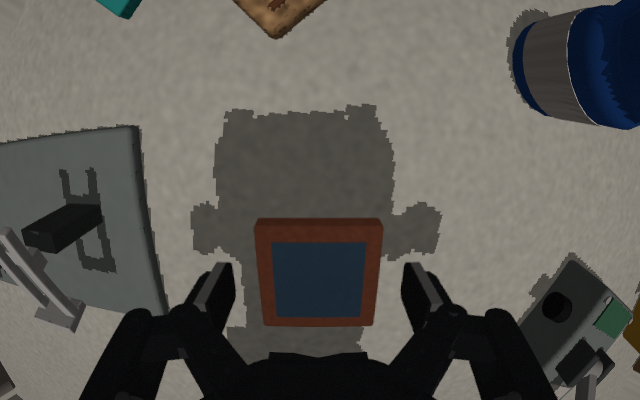

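The fingers straddle the tile symmetrically: tile centre is at px 319, jaws at 222 and 413.

arm_command:
  targets:
    - {"rx": 0, "ry": 0.3, "rz": 0, "dx": -2, "dy": 0, "dz": -7, "claw": 85}
    - {"rx": 0, "ry": 0, "rz": 0, "dx": 0, "dy": 0, "dz": -5, "claw": 85}
    - {"rx": 0, "ry": 0, "rz": 0, "dx": 0, "dy": 0, "dz": 0, "claw": 70}
    - {"rx": 0, "ry": 0, "rz": 0, "dx": 0, "dy": 0, "dz": 0, "claw": 50}
    - {"rx": 0, "ry": 0, "rz": 0, "dx": 0, "dy": 0, "dz": 0, "claw": 50}
    - {"rx": 0, "ry": 0, "rz": 0, "dx": 0, "dy": 0, "dz": 0, "claw": 50}
    - {"rx": 0, "ry": 0, "rz": 0, "dx": 0, "dy": 0, "dz": 0, "claw": 50}
  grip_force: 40

```text
t: 7.5
tcp_pos: [0.5751, 0.0689, 0.017]
tool_rot: [-3.14, -0.002, 0.144]
wrist_force: [0.1, -0.3, -0.4]
width: 0.0591
```

```bash
python3 - <<'E'
from h import *
np.set_printoptions(precision=4,suppress=True)
wrist('w4'); s=manip.state(); print(s['tcp_pos'],s['tool_rot'],s['width'],s['wrist_force'])
E
```

```text
[0.575 0.069 0.017] [-3.1397 -0.0021  0.1442] 0.059063697423467246 [-0.1937 -0.8078 -0.6292]
```

View pics/w4.png

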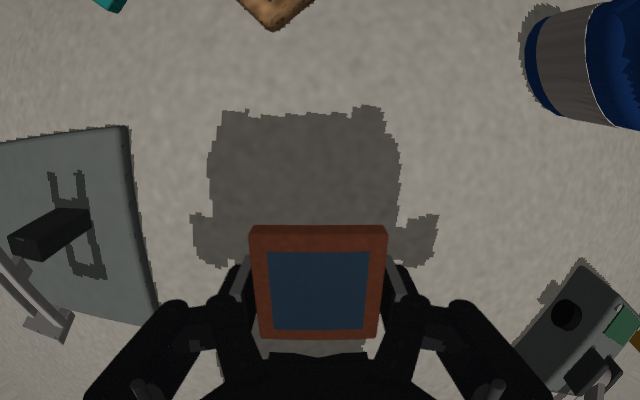

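arm_command:
  targets:
    - {"rx": 0, "ry": 0, "rz": 0, "dx": 0, "dy": 0, "dz": 20, "claw": 50}
    - {"rx": 0, "ry": 0, "rz": 0, "dx": 0, "dy": 0, "dz": 45, "claw": 50}
    - {"rx": 0, "ry": 0, "rz": 0, "dx": 0, "dy": 0, "dz": 45, "claw": 50}
    - {"rx": 0, "ry": -4.5, "rz": 0, "dx": -4, "dy": 25, "dz": 20, "claw": 50}
    - {"rx": 0.6, "ry": -4.6, "rz": -0.3, "dx": -4, "dy": 30, "dz": 5, "claw": 50}
    - {"rx": 0.6, "ry": -4.6, "rz": -0.3, "dx": -4, "dy": 30, "dz": 0, "claw": 50}
    - {"rx": 0.6, "ry": -4.6, "rz": -0.3, "dx": -4, "dy": 30, "dz": 0, "claw": 50}
    - {"rx": 0.6, "ry": -4.6, "rz": -0.3, "dx": -4, "dy": 30, "dz": 0, "claw": 50}
    - {"rx": 0, "ry": 0, "rz": 0, "dx": 0, "dy": 0, "dz": 0, "claw": 50}

```text
t: 8.68
tcp_pos: [0.5522, 0.2184, 0.156]
tool_rot: [3.136, -0.415, 0.121]
wrist_force: [0.7, 0.0, -1.1]
width: 0.0592
```

```bash
python3 - <<'E'
from h import *
np.set_printoptions(precision=4,suppress=True)
wrist('w5'); s=manip.state(); print(s['tcp_pos'],s['tool_rot'],s['width'],s['wrist_force'],s['joint_pos'])
todo([.5564,.216,.1106],[np.pi,-.4,.118])
E
```

```text
[0.5537 0.2158 0.1565] [ 3.1354 -0.4156  0.1174] 0.05931645839289698 [-0.3161 -0.1361 -0.7455] [-0.6507  0.5256  0.2429  2.0355  0.1107  0.2036 -2.0222]
d mm [  2.6528   0.152  -45.9346] rot deg [0.2199 0.9239 0.1731]
```

View pics/w5.png

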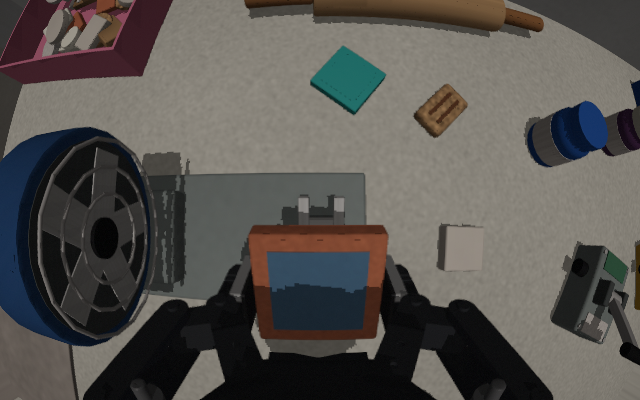

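The tile is held tilted over the rest. The rail ends at px 303 and 339 are centred on the tile at 319.

arm_command:
  targets:
    - {"rx": 0.2, "ry": 0.9, "rz": 0.2, "dx": 2.5, "dy": 0, "dz": -20, "claw": 50}
    - {"rx": 0, "ry": 0, "rz": 0, "dx": 0, "dy": 0, "dz": -20, "claw": 50}
    - {"rx": 0, "ry": 0, "rz": 0, "dx": 0, "dy": 0, "dz": 0, "claw": 50}

```text
t: 9.1
tcp_pos: [0.5586, 0.211, 0.1139]
tool_rot: [3.14, -0.398, 0.112]
wrist_force: [-0.1, -0.4, -0.8]
width: 0.059
```

```bash
python3 - <<'E'
from h import *
np.set_printoptions(precision=4,suppress=True)
wrist('w6'); s=manip.state(); print(s['tcp_pos'],s['tool_rot'],s['wrist_force'],s['joint_pos'])
n=np.array(R.from_euler('xyz',[0,-.4,.12]).as_matrix()); O=np.array([.567,.2175,.075])
print('10 off,4 up'); todo(O-.003*n[:,2]+.010*n[:,2]+.004*n[:,0],[np.pi,-.4,.118])
E
```

```text
[0.5594 0.2109 0.115 ] [ 3.1408 -0.4001  0.1108] [-0.4384 -0.0287 -0.4168] [-0.6079  0.6008  0.2128  2.0496  0.1029  0.124  -2.0144]
10 off,4 up
d mm [  8.5311   6.6949 -31.9542] rot deg [0.0392 0.0119 0.4317]
```

arm_command:
  targets:
    - {"rx": 0, "ry": 0, "rz": 0.4, "dx": 5, "dy": 6.5, "dz": -12, "claw": 50}
    - {"rx": 0, "ry": 0, "rz": 0, "dx": 3, "dy": 1, "dz": -10, "claw": 50}
    - {"rx": 0, "ry": 0, "rz": 0, "dx": 0, "dy": 0, "dz": 0, "claw": 50}
    - {"rx": 0, "ry": 0, "rz": 0, "dx": 0, "dy": 0, "dz": 0, "claw": 50}

```text
t: 9.65
tcp_pos: [0.5698, 0.218, 0.0923]
tool_rot: [-3.141, -0.402, 0.115]
wrist_force: [-0.2, 0.7, -1.7]
width: 0.0595
```

```bash
cat >> h.py <<'E'
def plc(off,up,tag=None):
    s=manip.state(); print(s['t'],s['tcp_pos'],s['tool_rot'],'F',s['wrist_force'],s['width'],'j6',s['joint_pos'][5],s['joint_pos'][3])
    n=R.from_euler('xyz',[0,-.4,.12]).as_matrix(); O=np.array([.567,.2175,.075])
    print('rest-frame tile pos mm',((s['tcp_pos']+.003*n[:,2]-O)@n)*1000,'F rest',s['wrist_force']@n)
    todo(O-.003*n[:,2]+off*n[:,2]+up*n[:,0],[np.pi,-.4,.118])
E
python3 - <<'E'
from h import *
np.set_printoptions(precision=4,suppress=True)
wrist('w7');plc(.004,.004)
side=grab('side','s7')[0]
E
python3 -c "
import cv2,numpy as np
a=cv2.imread('pics/s7.png')[220:380,180:340]
b=cv2.imread('pics/w7.png')[150:400,160:480]
cv2.imwrite('pics/c7.png',np.hstack([cv2.resize(a,(400,400)),cv2.resize(b,(400,312))[:].copy() if 0 else cv2.resize(b,(400,400))]))"
```

```text
9.7 [0.5698 0.2179 0.0923] [-3.1414 -0.4021  0.1155] F [ 0.0338  0.4747 -0.7623] 0.05915088750498696 j6 0.08561102858902048 2.0333234793698676
rest-frame tile pos mm [ 9.3004  0.0824 17.8583] F rest [-0.2136  0.4672 -0.7373]
d mm [  0.5208  -0.0202 -14.8284] rot deg [-0.0264  0.1173  0.1391]
```

View pics/c7.png

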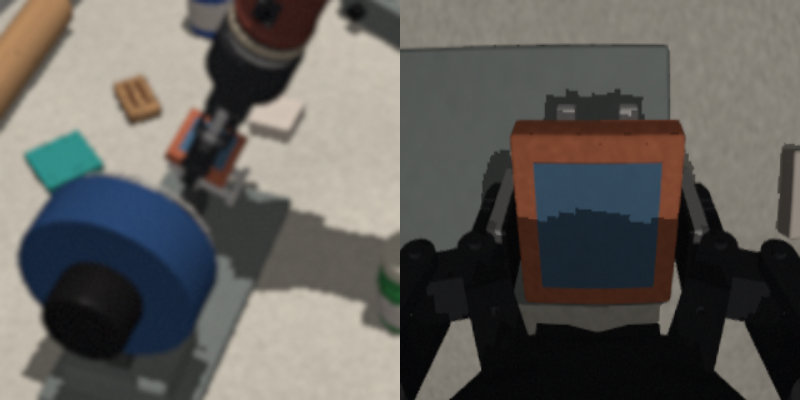

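arm_command:
  targets:
    - {"rx": 0, "ry": 0.1, "rz": 0.1, "dx": 0.5, "dy": 0, "dz": -7, "claw": 50}
    - {"rx": 0, "ry": 0, "rz": 0, "dx": 0, "dy": 0, "dz": -5, "claw": 50}
    - {"rx": 0, "ry": 0, "rz": 0, "dx": 0, "dy": 0, "dz": 0, "claw": 50}

```text
t: 10.12
tcp_pos: [0.5702, 0.2181, 0.0801]
tool_rot: [-3.141, -0.401, 0.117]
wrist_force: [-0.9, -0.4, -0.7]
width: 0.0592
```

```bash
python3 - <<'E'
from h import *
np.set_printoptions(precision=4,suppress=True)
wrist('w8');plc(.003,.003)
E
```

```text
10.175 [0.5703 0.2182 0.0804] [-3.1405 -0.4014  0.1173] F [ 0.0974  0.3386 -1.2171] 0.059298890657848026 j6 0.05862673591939235 2.038001954520835
rest-frame tile pos mm [5.2106 0.2924 6.6168] F rest [-0.3475  0.3245 -1.1745]
d mm [-0.5881 -0.3655 -4.1921] rot deg [-0.066   0.0732  0.0156]
```

arm_command:
  targets:
    - {"rx": 0, "ry": 0, "rz": 0, "dx": -0.5, "dy": -0.3, "dz": -3, "claw": 50}
    - {"rx": 0, "ry": 0, "rz": 0, "dx": -1, "dy": 0, "dz": -1.5, "claw": 50}
    - {"rx": 0, "ry": 0, "rz": 0, "dx": 0, "dy": 0, "dz": 0, "claw": 50}

```text
t: 10.55
tcp_pos: [0.5688, 0.2179, 0.0757]
tool_rot: [-3.14, -0.402, 0.117]
wrist_force: [-0.1, 0.8, -1.6]
width: 0.0587
```

```bash
python3 - <<'E'
from h import *
np.set_printoptions(precision=4,suppress=True)
wrist('w9');plc(.002,.0)
E
```

```text
10.6 [0.5689 0.2179 0.0758] [-3.1404 -0.4018  0.1172] F [-0.3811 -0.3774 -0.9234] 0.05914742246644319 j6 0.044338695846300645 2.044705905493648
rest-frame tile pos mm [2.0602 0.1566 2.976 ] F rest [-0.7497 -0.329  -0.6856]
d mm [-1.4878 -0.3372 -1.7013] rot deg [-0.0745  0.0967  0.0175]
```

Now I'll creep down-slope until the tile meets the lip, watching the force.

arm_command:
  targets:
    - {"rx": 0, "ry": 0, "rz": 0, "dx": -1.2, "dy": -0.2, "dz": -0.5, "claw": 50}
    - {"rx": 0, "ry": 0, "rz": 0, "dx": -0.9, "dy": -0.1, "dz": -0.4, "claw": 50}
    - {"rx": 0, "ry": 0, "rz": 0, "dx": 0, "dy": 0, "dz": 0, "claw": 50}

```text
t: 10.98
tcp_pos: [0.5677, 0.2177, 0.0755]
tool_rot: [-3.14, -0.404, 0.117]
wrist_force: [-0.7, 0.8, -1.7]
width: 0.0591
```

```bash
python3 - <<'E'
from h import *
np.set_printoptions(precision=4,suppress=True)
wrist('w10');plc(.0,.0)
wrist('w10');plc(.0,.0)
E
```

```text
11.025 [0.5677 0.2177 0.0755] [-3.1398 -0.4043  0.1169] F [ 0.6842 -0.6552  0.1767] 0.05961908889142896 j6 0.03728879919395254 2.0499402816502927
rest-frame tile pos mm [0.8743 0.1444 3.2178] F rest [ 0.6223 -0.7324 -0.0712]
d mm [ 0.4619 -0.0898 -3.3043] rot deg [-0.1211  0.2313  0.0212]
11.075 [0.5677 0.2177 0.0755] [-3.1398 -0.4042  0.1169] F [-0.5428 -0.5153 -0.3304] 0.059264057428219295 j6 0.037274540566427955 2.049954016939512
rest-frame tile pos mm [0.8587 0.1659 3.2143] F rest [-0.6819 -0.4466 -0.0704]
d mm [ 0.4774 -0.1095 -3.2949] rot deg [-0.1235  0.2298  0.0214]
```

arm_command:
  targets:
    - {"rx": 0, "ry": 0, "rz": 0, "dx": -1.5, "dy": -0.2, "dz": -0.8, "claw": 50}
    - {"rx": 0, "ry": 0, "rz": 0, "dx": -1, "dy": -0.1, "dz": -0.6, "claw": 50}

```text
t: 11.32
tcp_pos: [0.5676, 0.2177, 0.0756]
tool_rot: [-3.138, -0.41, 0.116]
wrist_force: [2.1, -0.6, 1.6]
width: 0.0591
```

```bash
python3 - <<'E'
from h import *
np.set_printoptions(precision=4,suppress=True)
plc(.0,.0)
wrist('w11');plc(.0,.0)
E
```

```text
11.325 [0.5676 0.2177 0.0756] [-3.1384 -0.4101  0.116 ] F [ 2.0981 -0.6276  1.5795] 0.05909298995542797 j6 0.02679736098418491 2.05486220714238
rest-frame tile pos mm [0.8239 0.1459 3.3042] F rest [ 2.4644 -0.8742  0.6729]
d mm [ 0.5415 -0.0817 -3.3642] rot deg [-0.2323  0.553   0.0434]
11.375 [0.5676 0.2178 0.0756] [-3.1384 -0.4102  0.1161] F [2.4663 0.5887 1.3009] 0.05889721596522665 j6 0.02660745440517562 2.0549435721358886
rest-frame tile pos mm [0.8318 0.1901 3.327 ] F rest [2.8268 0.2892 0.2173]
d mm [ 0.5484 -0.1253 -3.3883] rot deg [-0.2343  0.5609  0.0351]
```

Lip contact: about +2.7 N up-slope with no further motion. I'll restore the pitch, ease off slightly and lower along the normal.

arm_command:
  targets:
    - {"rx": -0.2, "ry": 0.6, "rz": 0, "dx": 0.9, "dy": 0, "dz": -0.8, "claw": 50}
    - {"rx": 0, "ry": 0, "rz": 0, "dx": 0.5, "dy": 0, "dz": -1.2, "claw": 50}
    - {"rx": 0, "ry": 0, "rz": 0, "dx": 0, "dy": 0, "dz": 0, "claw": 50}

```text
t: 11.75
tcp_pos: [0.5686, 0.218, 0.0733]
tool_rot: [-3.141, -0.398, 0.117]
wrist_force: [0.8, -0.6, 0.2]
width: 0.059
```

```bash
python3 - <<'E'
from h import *
np.set_printoptions(precision=4,suppress=True)
plc(.0,.0008)
wrist('w12');plc(.0,.0008)
E
```

```text
11.75 [0.5686 0.218  0.0733] [-3.141  -0.3975  0.1175] F [ 0.7712 -0.5524  0.1577] 0.058980984668128386 j6 0.04563317560822675 2.0431340001242204
rest-frame tile pos mm [0.8112 0.2784 0.7654] F rest [ 0.7057 -0.6408 -0.1271]
d mm [ 0.319  -0.242  -0.7093] rot deg [-0.0165 -0.1461  0.017 ]
11.8 [0.5685 0.218  0.0733] [-3.141  -0.3975  0.1175] F [0.9256 0.0452 0.5346] 0.058986445388258674 j6 0.04563692692270255 2.0431903185297613
rest-frame tile pos mm [0.7989 0.2871 0.8007] F rest [ 1.0595 -0.066   0.1324]
d mm [ 0.345  -0.2475 -0.737 ] rot deg [-0.0165 -0.1454  0.0162]
```

arm_command:
  targets:
    - {"rx": 0, "ry": -0.1, "rz": 0, "dx": 0.4, "dy": -0.2, "dz": -0.9, "claw": 50}
    - {"rx": 0, "ry": 0, "rz": 0, "dx": 0.2, "dy": 0, "dz": -0.6, "claw": 50}

```text
t: 12.05
tcp_pos: [0.5691, 0.218, 0.072]
tool_rot: [-3.141, -0.4, 0.118]
wrist_force: [-2.1, -0.9, 8.2]
width: 0.0592
```

```bash
python3 - <<'E'
from h import *
np.set_printoptions(precision=4,suppress=True)
plc(.0,.0008)
wrist('w13');plc(.0,.0008)
E
```

```text
12.05 [0.5691 0.218  0.072 ] [-3.1408 -0.3996  0.1176] F [-2.1323 -0.9114  8.2141] 0.05917132105297315 j6 0.039854709646645656 2.0441867099337063
rest-frame tile pos mm [ 0.7826  0.1999 -0.5621] F rest [ 1.1483 -0.6496  8.4325]
d mm [-0.1775 -0.2228  0.5245] rot deg [-0.0382 -0.028   0.0071]
12.1 [0.5691 0.2179 0.0721] [-3.1408 -0.3997  0.1175] F [-0.0153 -0.3146  3.8185] 0.059522336049454255 j6 0.03979420603398214 2.044203665141901
rest-frame tile pos mm [ 0.819   0.1899 -0.5311] F rest [ 1.4383 -0.3105  3.5376]
d mm [-0.2    -0.2154  0.4817] rot deg [-0.0414 -0.0225  0.0087]
```

The tile is seated, with about 4–8 N of normal force and the lip lightly touched. I'll open and retreat along the normal.

arm_command:
  targets:
    - {"rx": 0, "ry": 0, "rz": 0, "dx": 0, "dy": 0, "dz": 0, "claw": 62}
    - {"rx": 0, "ry": 0, "rz": 0, "dx": 0, "dy": 0, "dz": 0, "claw": 68}
    - {"rx": 0, "ry": 0, "rz": 0, "dx": 0, "dy": 0, "dz": 0, "claw": 78}
    - {"rx": 0, "ry": 0, "rz": 0, "dx": 0, "dy": 0, "dz": 0, "claw": 85}
    - {"rx": 0, "ry": 0, "rz": 0, "dx": 0, "dy": 0, "dz": 0, "claw": 85}

```text
t: 12.72
tcp_pos: [0.5663, 0.2173, 0.0702]
tool_rot: [3.141, -0.393, 0.118]
wrist_force: [0.4, 0.7, -0.0]
width: 0.0848
```

```bash
python3 - <<'E'
from h import *
np.set_printoptions(precision=4,suppress=True)
wrist('w14');plc(.0,.0008)
E
```

```text
12.775 [0.5663 0.2173 0.0702] [ 3.1406 -0.3933  0.1183] F [-0.3205  0.1093 -0.155 ] 0.08491932521396578 j6 0.04203183516386209 2.047378664710691
rest-frame tile pos mm [-2.4898 -0.1153 -1.1422] F rest [-0.3414  0.1469 -0.0239]
d mm [2.5529 0.424  2.3332] rot deg [ 0.0986 -0.3757  0.003 ]
```

View pics/w14.png

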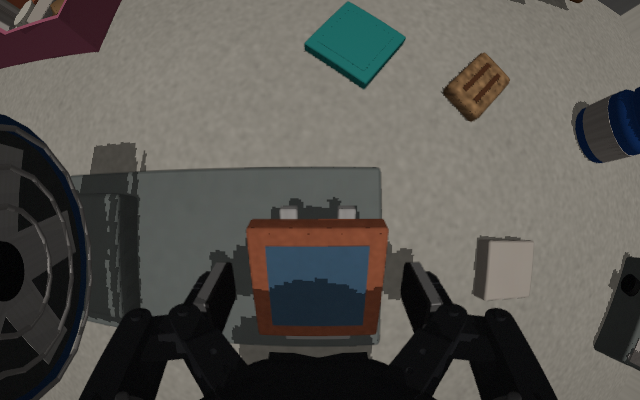

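arm_command:
  targets:
    - {"rx": 0, "ry": 0, "rz": 0, "dx": -6, "dy": -1, "dz": 14, "claw": 85}
    - {"rx": 0, "ry": 0, "rz": 0, "dx": -9, "dy": -1, "dz": 22, "claw": 85}
    - {"rx": 0, "ry": 0, "rz": 0, "dx": -12, "dy": -1, "dz": 30, "claw": 85}
    - {"rx": 0, "ry": 4, "rz": 0, "dx": -10, "dy": -5, "dz": 45, "claw": 85}
    - {"rx": 0, "ry": 8, "rz": 0, "dx": 0, "dy": -15, "dz": 40, "claw": 85}
    - {"rx": 0, "ry": 8, "rz": 0, "dx": 0, "dy": -20, "dz": 10, "claw": 85}
    - {"rx": 0, "ry": 2, "rz": 0, "dx": 0, "dy": -20, "dz": 0, "claw": 85}
    - {"rx": 0, "ry": 0, "rz": 0, "dx": 0, "dy": 0, "dz": 0, "claw": 85}

```text
t: 13.78
tcp_pos: [0.5242, 0.1535, 0.239]
tool_rot: [-3.098, -0.018, 0.113]
wrist_force: [-0.3, 1.2, -0.0]
width: 0.0849
```

```bash
python3 - <<'E'
from h import *
np.set_printoptions(precision=4,suppress=True)
p,W=wrist('w15'); s=manip.state();print(s['tcp_pos'],s['tool_rot']); np.save('pics/w15W.npy',W)
hsv=cv2.cvtColor(p,cv2.COLOR_BGR2HSV)
m=(W[...,2]>.06)&(W[...,2]<.12)&(abs(W[...,0]-.567)<.06)&(abs(W[...,1]-.2175)<.06)
q=W[m];A=np.c_[q[:,:2],np.ones(len(q))];k=np.ones(len(q),bool)
for _ in range(10):
    co=np.linalg.lstsq(A[k],q[k,2],rcond=None)[0];e=q[:,2]-A@co;k=abs(e)<.0025
print('plane',np.arctan(np.hypot(*co[:2])),np.arctan2(co[1],co[0]),k.sum(),len(q))
n=R.from_euler('xyz',[0,-.4,.12]).as_matrix()
r=(q[k]-[.567,.2175,.075])@n; print('med',np.median(r,0),cv2.minAreaRect((r[:,:2]*1000).astype(np.float32)))
redang('s15')
E
```

```text
[0.5238 0.1551 0.239 ] [-3.0966 -0.0177  0.1158]
plane 0.39779179164998624 0.1261393006589182 3333 3890
med [ 0.0037 -0.      0.0123] ((1.108499526977539, 1.0041751861572266), (60.01553726196289, 60.83468246459961), 89.99153137207031)
red n 42 [ 0.4952 -0.35    0.1312] boxx -0.055294511180176885 joint 0.039744591845232824
```

View pics/w15.png

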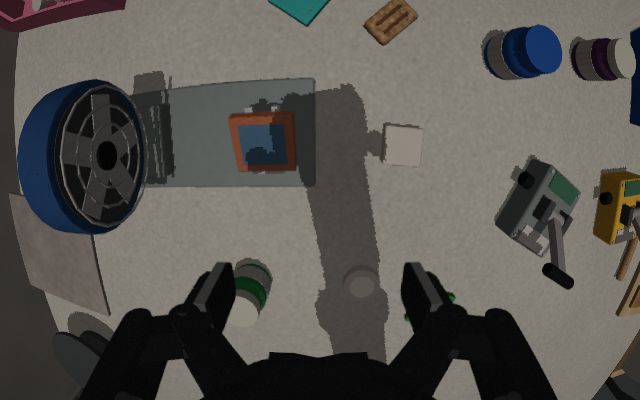

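The tile lies flat and square (slope 0.398) within about 1 mm of centre. The fingers are clear, and the red handle is still off. Next I'll go back to the switch.

arm_command:
  targets:
    - {"rx": -2.5, "ry": 1, "rz": 3.5, "dx": -5, "dy": -30, "dz": 25, "claw": 85}
    - {"rx": 0, "ry": 0, "rz": 3.5, "dx": -8, "dy": -55, "dz": 5, "claw": 0}
    - {"rx": 0, "ry": 0, "rz": 0, "dx": -8, "dy": -58, "dz": 0, "claw": 0}
    - {"rx": 0, "ry": 0, "rz": 0, "dx": -8, "dy": -58, "dz": 0, "claw": 0}
    - {"rx": 0, "ry": 0, "rz": 0, "dx": -8, "dy": -58, "dz": 0, "claw": 0}
    - {"rx": 0, "ry": 0, "rz": 0, "dx": -8, "dy": -58, "dz": 0, "claw": 0}
    - {"rx": 0, "ry": 0, "rz": 0, "dx": -8, "dy": -58, "dz": 0, "claw": 0}
    - {"rx": 0, "ry": 0, "rz": 0, "dx": -8, "dy": -58, "dz": 0, "claw": 0}
    - {"rx": 0, "ry": 0, "rz": 0, "dx": -8, "dy": -45, "dz": 0, "claw": 0}
    - {"rx": 0, "ry": 0, "rz": 0, "dx": 0, "dy": 0, "dz": 0, "claw": 0}

```text
t: 15.12
tcp_pos: [0.4479, -0.3139, 0.2673]
tool_rot: [-3.132, 0.007, 0.282]
wrist_force: [0.5, 0.6, 0.1]
width: 0.0005
```

```bash
python3 - <<'E'
from h import *
np.set_printoptions(precision=4,suppress=True)
redang('s16'); todo([.450,-.368,.12],[np.pi,0,.235]); s=manip.state(); print(s['t'],s['tcp_pos'],s['joint_pos'])
E
```

```text
red n 39 [ 0.496  -0.3479  0.1311] boxx -0.05398676974784963 joint 0.05079837174406032
d mm [   0.8666  -57.0173 -147.1761] rot deg [-0.5593 -0.4662 -2.9477]
15.175 [ 0.4491 -0.311   0.2672] [ 0.516   0.4339  0.0766  1.6835 -0.0412  1.0379 -0.6775]
```

arm_command:
  targets:
    - {"rx": -0.6, "ry": -0.5, "rz": -3, "dx": 0, "dy": -50, "dz": 0, "claw": 0}
    - {"rx": 0, "ry": 0, "rz": 0, "dx": 0, "dy": -7, "dz": -40, "claw": 0}
    - {"rx": 0, "ry": 0, "rz": 0, "dx": 0, "dy": 0, "dz": -45, "claw": 0}
    - {"rx": 0, "ry": 0, "rz": 0, "dx": 0, "dy": 0, "dz": -40, "claw": 0}
    - {"rx": 0, "ry": 0, "rz": 0, "dx": 0, "dy": 0, "dz": -18, "claw": 0}
    - {"rx": 0, "ry": 0, "rz": 0, "dx": 0, "dy": 0, "dz": 0, "claw": 0}

```text
t: 15.92
tcp_pos: [0.4595, -0.3498, 0.1206]
tool_rot: [-3.135, -0.01, 0.261]
wrist_force: [-1.1, 0.1, -0.7]
width: -0.0001
```

```bash
python3 - <<'E'
from h import *
np.set_printoptions(precision=4,suppress=True)
redang('s17'); todo([.450,-.368,.12],[np.pi,0,.235]); s=manip.state(); print(s['t'],s['tcp_pos'])
cv2.imwrite('pics/c17.png',cv2.resize(cv2.imread('pics/s17.png')[100:220,290:482],(600,375)))
E
```

```text
red n 34 [ 0.4939 -0.3431  0.1315] boxx -0.054939196715150844 joint 0.044752302569211255
d mm [-10.1131 -17.9965  -1.4077] rot deg [-0.4609  0.5418 -1.5144]
15.975 [ 0.4601 -0.35    0.1214]
```

View pics/c17.png

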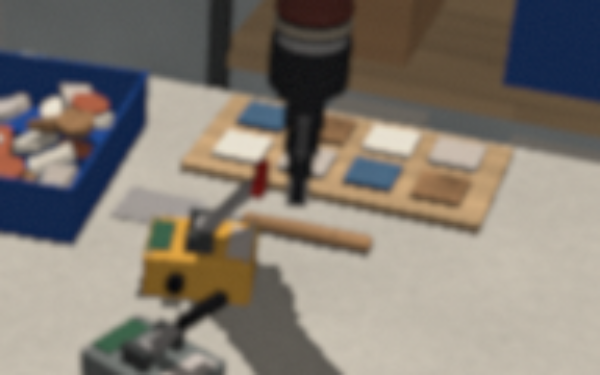

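arm_command:
  targets:
    - {"rx": 0, "ry": 0, "rz": -1.5, "dx": 0, "dy": -14, "dz": -3, "claw": 0}
    - {"rx": 0, "ry": 0, "rz": 0, "dx": 15, "dy": 3, "dz": 0, "claw": 0}
    - {"rx": 0, "ry": 0, "rz": 0, "dx": 18, "dy": 4, "dz": 0, "claw": 0}
    - {"rx": 0, "ry": 0, "rz": 0, "dx": 18, "dy": 4, "dz": 0, "claw": 0}
    - {"rx": 0, "ry": 0, "rz": 0, "dx": 18, "dy": 4, "dz": 0, "claw": 0}
    - {"rx": 0, "ry": 0, "rz": 0, "dx": 18, "dy": 4, "dz": 0, "claw": 0}
    - {"rx": 0, "ry": 0, "rz": 0, "dx": 18, "dy": 4, "dz": 0, "claw": 0}
    - {"rx": 0, "ry": 0, "rz": 0, "dx": 0, "dy": 0, "dz": 0, "claw": 0}

```text
t: 16.98
tcp_pos: [0.5696, -0.3436, 0.1263]
tool_rot: [3.141, -0.009, 0.231]
wrist_force: [0.4, -0.4, -1.0]
width: -0.0001
```

```bash
python3 - <<'E'
from h import *
np.set_printoptions(precision=4,suppress=True)
redang('s18'); s=manip.state(); print(s['t'],s['tcp_pos'],s['wrist_force'])
cv2.imwrite('pics/c18.png',cv2.resize(cv2.imread('pics/s18.png')[100:220,290:482],(600,375)))
E
```

```text
red n 28 [ 0.5988 -0.3189  0.1304] boxx 0.05271571682111499 joint 1.3425190669731861
17.025 [ 0.5683 -0.3444  0.1263] [-0.5482 -0.9383  0.3597]
```

View pics/c18.png

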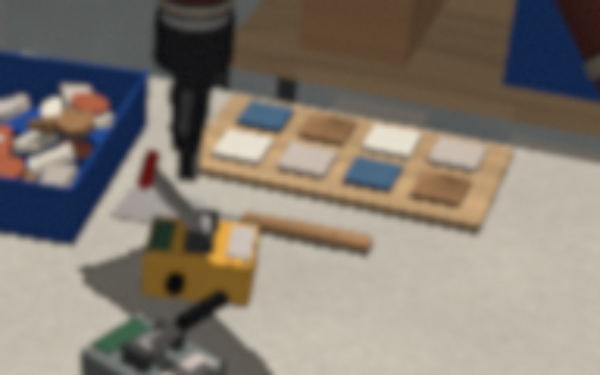

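Red is on (joint ≈1.34). I'll retreat up and back towards the robot, clear of everything, and check the final state.

arm_command:
  targets:
    - {"rx": 0, "ry": 0, "rz": 0, "dx": -8, "dy": -2, "dz": 25, "claw": 0}
    - {"rx": 0, "ry": 0, "rz": 0, "dx": -5, "dy": -5, "dz": 50, "claw": 0}
    - {"rx": 0, "ry": 0, "rz": 0, "dx": -20, "dy": -20, "dz": 40, "claw": 0}
    - {"rx": 0, "ry": 0, "rz": 0, "dx": -30, "dy": -40, "dz": 0, "claw": 0}
    - {"rx": 0, "ry": 0, "rz": 0, "dx": -30, "dy": -40, "dz": 0, "claw": 0}
    - {"rx": 0, "ry": 0, "rz": 0, "dx": -30, "dy": -40, "dz": 0, "claw": 0}
    - {"rx": 0, "ry": 0, "rz": 0, "dx": -20, "dy": -30, "dz": 0, "claw": 0}
    - {"rx": 0, "ry": 0, "rz": 0, "dx": 0, "dy": 0, "dz": 0, "claw": 0}
    - {"rx": 0, "ry": 0, "rz": 0, "dx": 0, "dy": 0, "dz": 0, "claw": 0}

```text
t: 18.15
tcp_pos: [0.4133, -0.5271, 0.2485]
tool_rot: [3.137, -0.005, 0.223]
wrist_force: [1.1, -0.0, 0.6]
width: 0.0001
```

```bash
python3 - <<'E'
from h import *
np.set_printoptions(precision=4,suppress=True)
redang('s19'); s=manip.state(); print(s['t'],s['tcp_pos'],s['wrist_force'],abs(s['qvel']).max())
p,d=grab('top','top19');W=cloud('top',d)
for name,(u0,u1,v0,v1),z in (('black',(305,360,180,240),(.09,.2)),('tile',(175,225,170,225),(.06,.12))):
    q=W[v0:v1,u0:u1].reshape(-1,3);q=q[(q[:,2]>z[0])&(q[:,2]<z[1])];print(name,len(q),np.median(q,0))
    if name=='tile':
        n=R.from_euler('xyz',[0,-.4,.12]).as_matrix();r=(q-[.567,.2175,.075])@n;r=r[abs(r[:,2]-.012)<.004]
        print(np.median(r,0),cv2.minAreaRect((r[:,:2]*1000).astype(np.float32)))
E
```

```text
red n 37 [ 0.5999 -0.3221  0.131 ] boxx 0.053059808379157934 joint 1.341510369580316
18.2 [ 0.4128 -0.5274  0.2485] [-1.2723 -1.0755  0.0833] 0.012816782830916031
black 221 [ 0.4786 -0.1307  0.1279]
tile 570 [0.5632 0.2151 0.0854]
[-0.0006 -0.001   0.0113] ((-2.765775680541992, -0.6158657073974609), (60.65076446533203, 64.42369079589844), 89.4252700805664)
```

View pics/top19.png

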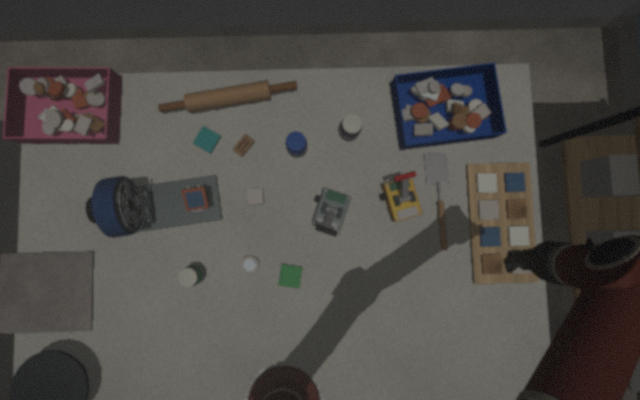

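The top view shows the tile at (196,198) on the rest, the red grip at (403,178) on the on side and the black handle unmoved. The bystanders are in place and the arm is clear.

```bash
python3 -c "
from h import *
print(order.sign_off())"
```

```text
the job is handed in; nothing more can be done
None
```

The job is done and handed in at about 18 s. I threw the red handle to off and laid the tile on the rest glaze up. After letting go of the tile, I threw the handle back to on.

- **Switch:** the red handle read about 0.03–0.05 rad while the tile was being placed. It reads about 1.34 now. The camera sees only the near face of the grip, so I take this as the on stop.
- **Tile:** I touched it lightly against the lip (about 3 N), then lowered it onto the rails (4–8 N) before opening the gripper. After release the wrist camera measured it flat at 0.398 rad, square, and about 1 mm from my estimate of the rest's centre on both axes.
- **Disagreement:** the final top-camera outline put the tile about 3 mm lower down the slope, with a 64 mm length. I put that down to the lip being counted in the outline. The median of the same points was within 1 mm.
- **Other things:** the black handle read the same position as at the start. In the last picture the other things looked unmoved, and the arm was clear of everything.

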